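# Put the label scraper away in the free slot of the blade block

## Task

Take the label scraper from its leaning stand and put it away in the slotted blade block. The four slots look alike, but three are already taken by spare blades under their dust plates: press to feel which dust plate gives way, and push the scraper's blade straight down in that slot until its handle rests on the block, then let go. Do not drop the scraper on the table or disturb the other things on the bench.

Things in the scene. Friction and masses are not known exactly. Their poses are not given: they have to be found in the camera images.
- scraper: Label scraper, 0.12 kg. Origin: shoulder, the middle of the handle's underside; z up through the handle. Steel blade 60 (y) x 3 (x), down to z = -45 mm. Black handle: foot 80 (y) x 20 (x), z = 0 to 10 mm; grip above it 60 (y) x 16 (x), up to z = 45 mm: pinch across the 16. Starts in the stand, its z leaning 25 degrees towards the stand's -x.
- stand: Fixed steel stand, base plate 90 x 90 x 10 mm, with a pocket holding the scraper leaning 25 degrees towards the stand's own -x; origin under the base's centre, z up. The pocket walls end 8 mm short of the scraper's handle. Pull the scraper out along its own z by 40 mm or more.
- block: Fixed grey block 126 (x) x 96 (y) x 60 mm high; origin under its centre, z up. Four slots along its y at x = -42, -14, 14, 42 mm, each 6.5 (x) x 68 (y) x 56 deep, bevelled to 12.5 at the mouth. Black dust plates 12 mm below the mouths: in the free slot (changes, unseen) it slides down under a steady push of 6 N and stays; in the three taken ones it stands firm (15 N is enough to tell).
- slot1 (a point): Centre of the mouth of slot 1 of the block, at the block's top face (60 mm above the bench), at block x = -42 mm
- slot2 (a point): Centre of the mouth of slot 2 of the block, at the block's top face (60 mm above the bench), at block x = -14 mm
- slot3 (a point): Centre of the mouth of slot 3 of the block, at the block's top face (60 mm above the bench), at block x = 14 mm
- slot4 (a point): Centre of the mouth of slot 4 of the block, at the block's top face (60 mm above the bench), at block x = 42 mm
- core: Bystander: cardboard core, 38 mm across, 45 mm high, standing between stand and block; origin under its centre
- label_roll: Bystander: label roll lying flat, 110 mm across, 55 mm high; origin under its centre
- cleaner: Bystander: cleaner bottle, 48 mm across, 115 mm high; origin under its centre
- screwdriver: Bystander: screwdriver 170 mm long lying on the bench along its x
- platen: Bystander: rubber roller 150 mm long, 26 mm high, lying along its x; origin under its middle
- screw_cup: Bystander: small steel bowl, 64 mm across, 35 mm high; origin under its centre
- ribbon: Bystander: small black ribbon roll standing on end, 44 mm across, 62 mm high; origin under its centre
There are look-alikes about, which are no part of the job. What is shaped like the scraper but white is not meant.

How it is judged (in metres and radians):
At the end, for the whole second after the job is handed in: The scraper stands upright (within 7 degrees) and in line with the slots (within 8.6 degrees), its blade fully down in the free slot: handle underside no more than 3.5 mm above the block's top face, its middle within 12 mm of the slots' middle line; at rest (z of scraper in the frame of block between 0.055 and 0.0635 m and x of scraper in the frame of block between -0.055 and 0.055 m and y of scraper in the frame of block between -0.012 and 0.012 m and angle between scraper's own z axis and vertical below 0.12 rad and angle between the y axis of scraper and the y axis of block, either way round below 0.15 rad and linear speed of scraper below 0.02 m/s); the robot touches nothing.
It fails at once if the scraper is dropped on the bench (its shoulder lower than 30 mm above the bench) (height (world z) of scraper below 0.03 m).
It fails at once if a bystander is moved by more than 30 mm (distance of any of core, label_roll, cleaner, screwdriver, platen, screw_cup, ribbon from where it was at the start of the episode above 0.03 m).
It also fails if it takes over 45 s, if anything falls off the work surface, if the arm or the gripper's body presses on something with over 40 N, if the wrist force passes 120 N, or if a joint passes its speed limit or range.

## Robot

A 6-joint arm with a two-finger parallel gripper is mounted at the origin on the work surface. World frame = base frame: x ahead of the robot, y to its left, z up, the work surface at z = 0. Lengths are in mm, angles in rad, forces in N, time in s.
With the tool pointing down it reaches from about 275 to 1000 mm from the base axis. Payload 8.4 kg.
Tool frame: the origin (TCP) lies between the finger pads; the fingertips stand 17 mm ahead of it and the grasp point (between the pads) lies 2 mm behind it; z points along the fingers, y is the line along which they close (so a half turn about z gives the same grasp; the last joint's range is limited). The gripper opens to 85 mm and grips with 20 to 120 N. Pads are 22 mm wide; open, the fingers measure 114 mm over their backs; the gripper's body (76 mm by 85 mm) begins 54 mm behind the grasp point. The pads swing forward as they close: fully open they stand 13 mm farther back than shut.
Start: joints at [1.199, 0.353, 1.633, -0, 1.155, -0.002], TCP at [225.892, 582.753, 248.281] pointing down, gripper open.
Joint ranges: [-2.63, 2.63], [-0.92, 2.1], [0.06, 2.66], [-1.3, 4.44], [0, 2.69], [-3.02, 3.02]. Speed limits (rad/s): [2.22, 2.22, 2.79, 3.14, 3.14, 3.14].

## Interface

Orientations are given as [roll, pitch, yaw] about the fixed x, y, z axes, in that order (R = Rz(yaw) Ry(pitch) Rx(roll)).
In Python, from rig import sense, grab_frame, sign_off gives the robot as it stands. The module is installed in compiled form; this text tells all that it offers.
- The arm moves only by the tool send_rows, never from a script. Its argument "moves" is a list that holds one entry, the list of rows, each a list of 7 numbers: the shift along the world's x, y, z in m, then the turn, a rotation vector about the world's x, y, z in rad, then the opening, from -1 (shut) to 1 (fully open). In form: [[[dx, dy, dz, rx, ry, rz, jaw], ...]]. A call has 1 to 10 rows; each row shifts and turns the commanded pose from where the row before left it; what a row does not reach is not made up. A row lasts 1/10 s, in which the tool goes at most 50 mm and 8.59 degrees, less where a joint would pass 70% of its speed; a pose out of reach is approached as far as the arm can. A call with a gripper value outside its range is refused whole. The fingers move at their own pace and stop on an object; "grip_force" is the grip in N (left out, the last holds). Time passes only in rows, so rows that do not move let the fingers close. It gives the time, the measured TCP pose, the force, the opening and the grip force at its end, in the units of the state.
- sense(): the state, without advancing time (a new reading comes with each control period).
- grab_frame(name): name is "side" or "top" or "wrist"; returns a dict with "img" (420x560x3 uint8, red, green, blue), "mtx" (3x3 intrinsics, pixels), "rvec" (rotation vector, rad) and "tvec" (3), from world to camera coordinates, as OpenCV has them; the wrist camera has in their place "T_tool_cam" (4x4, takes a point from camera to tool coordinates, whose origin is the TCP and whose axes are the flange's). Camera axes: x right, y down, z forward; pixel columns grow to the right and rows downward; lengths in mm; the calibration is good to about 2 mm. A picture is of the moment at which its call begins: read the wrist's pose just before it. There is no depth.
- sign_off(): hands the job in; it is judged then, once.
The state is a dict: "clock": time; "qpos": joint angles; "qvel": joint speeds; "joint_efforts": joint torques, N m; "eef_pos": TCP position; "tcp_rot": TCP orientation; "contact_force": force on the tool from outside, world axes, zero at the start; "wrist_torque": the same for the moment, N m; "opening": opening from 0.0 (shut) to 1.0 (fully open); "grasp_force": force on a finger pad.
Only numpy, scipy, OpenCV 4.12 (cv2) and the standard library are available. Lean on these libraries where they do the work, as an engineer would, in place of code of your own. Each camera call takes 0.05 s, during which the arm holds its last target. There are 200 camera calls.

## Working session

There is one attempt and no reset: what is moved stays moved. The work goes in short steps, Python scripts to look and compute and a tool call to move; the robot and the scene stay as the last step left them, time stands still between calls to the robot, and variables do not carry over. Pictures are saved under pics/ and viewed, at most 10 in all, crops included, and the job is handed in when it is done.

Besides the shell and the picture viewer there is one more tool, called after ">>>" as name(argument=value, ...) on one line, values as JSON. send_rows: Moves the arm, as the interface text tells. Its arguments: {"type":"object","properties":{"moves":{"type":"array"},"grip_force":{"type":"number"}},"required":["moves"]}

```bash
mkdir -p pics; cat > h.py <<'E'
import numpy as np, cv2
from rig import sense, grab_frame, sign_off
from scipy.spatial.transform import Rotation as R
def cam(name):
    s=sense(); f=grab_frame(name); K=np.array(f['mtx'],float)
    if 'T_tool_cam' in f:
        T=np.array(f['T_tool_cam']); W=np.eye(4); W[:3,:3]=R.from_euler('xyz',s['tcp_rot']).as_matrix() ; W[:3,3]=s['eef_pos']
        M=W@T
    else:
        Rm=cv2.Rodrigues(np.array(f['rvec'],float))[0]; M=np.eye(4); M[:3,:3]=Rm.T; M[:3,3]=-Rm.T@np.array(f['tvec'],float).ravel()
    return f['img'],K,M
def ray(K,M,p):
    d=M[:3,:3]@np.linalg.inv(K)@np.array([p[0],p[1],1.]); return M[:3,3],d/np.linalg.norm(d)
def onplane(K,M,p,z):
    o,d=ray(K,M,p); return o+d*(z-o[2])/d[2]
def tri(rs):
    A=0;b=0
    for o,d in rs:
        P=np.eye(3)-np.outer(d,d); A=A+P; b=b+P@o
    x=np.linalg.solve(A,b); return x,[np.linalg.norm((np.eye(3)-np.outer(d,d))@(x-o)) for o,d in rs]
def proj(K,M,X):
    c=K@(M[:3,:3].T@(np.array(X)-M[:3,3])); return c[:2]/c[2]
def save(img,n): cv2.imwrite('pics/'+n,cv2.cvtColor(img,cv2.COLOR_RGB2BGR))
E
python3 - <<'E'
from h import *
s=sense(); print({k:np.round(v,3).tolist() for k,v in s.items()})
for n in('top','side','wrist'):
    i,K,M=cam(n); save(i,n+'0.png'); np.savez(n+'0.npz',i=i,K=K,M=M); print(n,K.round(0).tolist(),M.round(2).tolist())
E
```

```text
{'clock': 0.0, 'qpos': [1.199, 0.354, 1.634, -0.0, 1.155, -0.002], 'qvel': [-0.0, -0.001, -0.0, 0.001, 0.001, 0.001], 'joint_efforts': [0.002, -60.524, -34.208, 0.0, 0.01, 0.0], 'eef_pos': [225.737, 582.305, 247.535], 'tcp_rot': [-3.14, 0.0, 2.772], 'contact_force': [0.207, -0.175, -0.349], 'wrist_torque': [-0.025, 0.046, 0.02], 'grasp_force': 0.0, 'opening': 1.0}
top [[505.0, 0.0, 282.0], [0.0, 505.0, 205.0], [0.0, 0.0, 1.0]] [[-0.02, -0.99, 0.15, 403.87], [-1.0, 0.01, -0.01, -20.92], [0.01, -0.15, -0.99, 1259.89], [0.0, 0.0, 0.0, 1.0]]
side [[440.0, 0.0, 286.0], [0.0, 440.0, 214.0], [0.0, 0.0, 1.0]] [[0.86, -0.34, 0.38, 107.14], [-0.5, -0.58, 0.64, -768.26], [0.0, -0.74, -0.67, 897.03], [0.0, 0.0, 0.0, 1.0]]
wrist [[371.0, 0.0, 280.0], [0.0, 371.0, 209.0], [0.0, 0.0, 1.0]] [[0.36, 0.89, 0.28, 154.01], [0.93, -0.34, -0.11, 611.25], [-0.0, 0.31, -0.95, 372.69], [0.0, 0.0, 0.0, 1.0]]
```

View pics/top0.png

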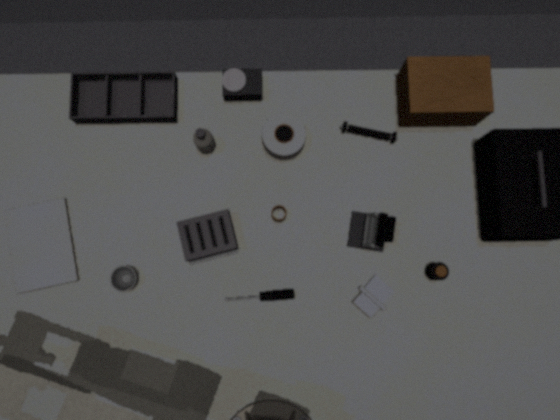

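View pics/side0.png

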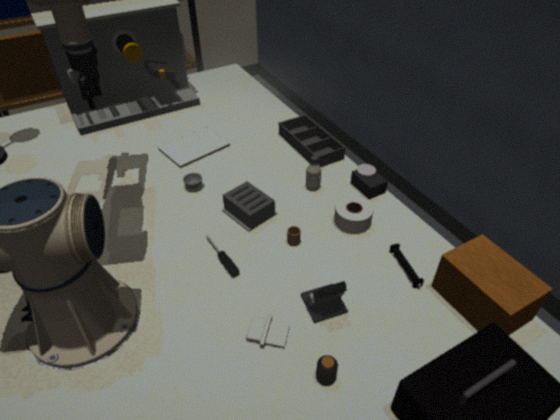

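The top view shows the black-handled scraper in its dark stand at (372,230), the block with four slots at (208,235) and the core at (279,213). The side view has the stand at (325,300) and the block at (249,205). Things that could be taken for the scraper are the white-handled one on a white stand at top (370,296) / side (268,330), the black ribbon at top (437,271), and the screwdriver at top (277,295). The description points to the black handle at top (387,228).

```bash
python3 - <<'E'
from h import *
d={n:np.load(n+'0.npz') for n in('top','side')}
def P(n,p,z): return onplane(d[n]['K'],d[n]['M'],p,z).round(0).tolist()
for nm,t,s,z in [('block',(208,236),None,60),('stand',(368,231),(325,303),10),('core',(279,213),(293,237),30),('white',(370,297),(268,330),5),('ribbon',(437,270),(327,370),40),('sd',(277,295),(228,262),10),('cup',(125,278),(193,182),30),('roll',(284,138),(353,215),50),('bottle',(204,142),(313,178),60),('platen',(369,131),(405,265),13)]:
    print(nm,P('top',t,z),P('side',s,z) if s else '')
def crop(n,x,y,w,h,k):
    c=d[n]['i'][y:y+h,x:x+w]; c=cv2.resize(c,None,fx=k,fy=k,interpolation=cv2.INTER_CUBIC)
    return np.clip(c.astype(float)*(2 if n=='top' else 1.3),0,255).astype(np.uint8)
save(np.vstack([np.hstack([crop('top',335,200,80,60,5),crop('top',168,200,80,60,5)]),np.hstack([crop('side',285,270,80,60,5),crop('side',212,175,80,60,5)])]),'c1.png')
E
```

```text
block [509.0, 139.0, 60.0] 
stand [519.0, -252.0, 10.0] [521.0, -255.0, 10.0]
core [565.0, -31.0, 30.0] [560.0, -37.0, 30.0]
white [358.0, -251.0, 5.0] [365.0, -249.0, 5.0]
ribbon [420.0, -409.0, 40.0] [416.0, -415.0, 40.0]
sd [366.0, -23.0, 10.0] [372.0, -14.0, 10.0]
cup [413.0, 342.0, 30.0] [411.0, 333.0, 30.0]
roll [749.0, -46.0, 50.0] [743.0, -64.0, 50.0]
bottle [739.0, 150.0, 60.0] [731.0, 128.0, 60.0]
platen [775.0, -264.0, 13.0] [772.0, -261.0, 13.0]
```

View pics/c1.png

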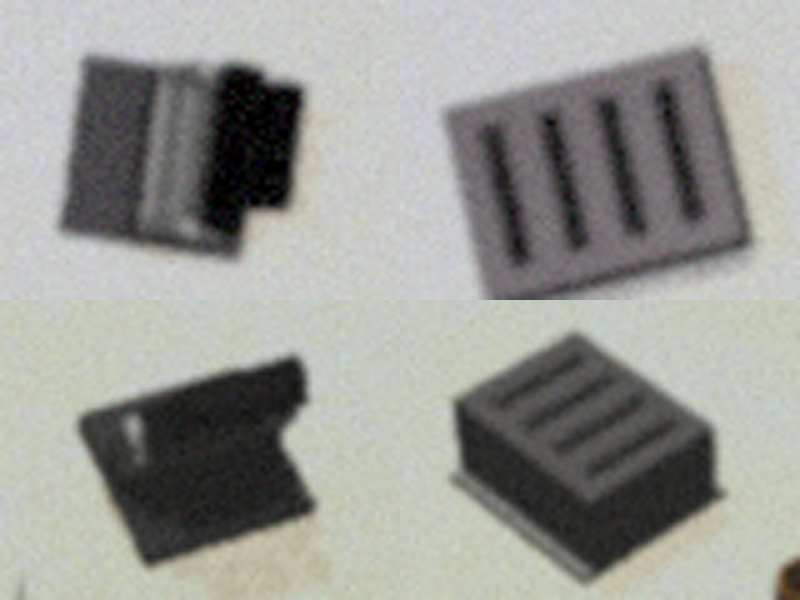

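The crops show the black handle (top-left, leaning to image right, i.e. towards world -y) in the dark stand at about (520,-252). The block is at about (509,139), with four empty-looking slots running roughly along world x. The choice of scraper holds. Next I take close wrist views of the block, then the stand.

>>> send_rows(moves=[[[0.026,-0.037,-0.002,0,0,0.049,1],[0.026,-0.037,-0.002,0,0,0.049,1],[0.026,-0.037,-0.002,0,0,0.049,1],[0.026,-0.037,-0.002,0,0,0.049,1],[0.026,-0.037,-0.002,0,0,0.049,1],[0.026,-0.037,-0.002,0,0,0.049,1],[0.026,-0.037,-0.002,0,0,0.049,1],[0.026,-0.037,-0.002,0,0,0.049,1],[0.026,-0.037,-0.002,0,0,0.049,1],[0.026,-0.037,-0.002,0,0,0.049,1]]])

```text
clock: 1.15
eef_pos: [486.6, 211.0, 228.2]
tcp_rot: [3.142, 0.0, -3.019]
contact_force: [1.5, 0.1, 0.2]
opening: 0.999
grasp_force: 0.0
```

>>> send_rows(moves=[[[0.027,-0.036,-0.002,0,0,0.049,1],[0.027,-0.036,-0.002,0,0,0.049,1],[0,0,0,0,0,0,1],[0,0,0,0,0,0,1]]])

```text
clock: 1.55
eef_pos: [540.0, 139.8, 223.8]
tcp_rot: [3.141, -0.001, -2.926]
contact_force: [-0.1, 0.8, -1.0]
opening: 0.996
grasp_force: 0.0
```

```bash
python3 - <<'E'
from h import *
i,K,M=cam('wrist'); save(i,'w1.png'); np.savez('w1.npz',i=i,K=K,M=M); s=sense(); print(s['eef_pos'],s['tcp_rot'],s['qpos'],s['contact_force'],s['clock'])
E
```

```text
[539.46618069 140.69342609 223.93300418] [ 3.14127189e+00 -1.00200559e-03 -2.92482203e+00] [ 2.52219826e-01  2.74739289e-01  1.80308031e+00  4.07088916e-04
  1.06476310e+00 -1.53554446e+00] [ 0.64209551 -0.21266109  0.26176001] 1.6
```

View pics/w1.png

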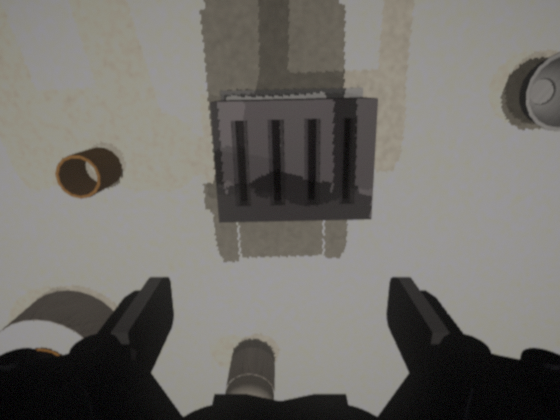

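The wrist view shows the block at (297,158) with its slots at columns 241, 277, 313 and 348, in the arm's shadow. The core is at (90,172). I shift aside for a second view.

>>> send_rows(moves=[[[-0.01,-0.035,0,0,0,-0.03,1],[-0.01,-0.035,0,0,0,-0.03,1],[0,0,0,0,0,0,1],[0,0,0,0,0,0,1]]])

```text
clock: 2.0
eef_pos: [519.4, 71.5, 224.5]
tcp_rot: [3.141, 0.0, -2.983]
contact_force: [0.2, 0.4, 0.6]
opening: 1.0
grasp_force: 0.0
```

```bash
cat > blk.py <<'E'
from h import *
def slots(f,roi):
    d=np.load(f); g=cv2.cvtColor(d['i'],cv2.COLOR_RGB2GRAY); x,y,w,h=roi
    c=cv2.GaussianBlur(g,(3,3),0)[y:y+h,x:x+w].astype(float)
    bg=cv2.medianBlur(g,51)[y:y+h,x:x+w].astype(float)
    # slots: dark vs. horizontal neighbours (closing)
    bh=cv2.morphologyEx(c.astype(np.uint8),cv2.MORPH_BLACKHAT,np.ones((1,19),np.uint8))
    m=(bh>9).astype(np.uint8); m=cv2.morphologyEx(m,cv2.MORPH_OPEN,np.ones((7,1),np.uint8)); m=cv2.morphologyEx(m,cv2.MORPH_CLOSE,np.ones((15,1),np.uint8))
    cs,_=cv2.findContours(m,cv2.RETR_EXTERNAL,cv2.CHAIN_APPROX_NONE); out=[]
    for k in cs:
        r=cv2.minAreaRect(k); 
        if max(r[1])<55: continue
        out.append((np.array(r[0])+[x,y],r[1],r[2]))
    return d['K'],d['M'],sorted(out,key=lambda o:o[0][0])
E
python3 - <<'E'
from blk import *
i,K,M=cam('wrist'); save(i,'w2.png'); np.savez('w2.npz',i=i,K=K,M=M)
# predicted roi in w2 from w1
d1=np.load('w1.npz')
c=onplane(d1['K'],d1['M'],(297,165),60); print('blk c',c); p=proj(K,M,c); print(p)
for f,roi in(('w1.npz',(222,108,150,105)),('w2.npz',(int(p[0])-85,int(p[1])-60,170,115))):
    k,m,o=slots(f,roi)
    for a in o: print(f,a[0].round(1),np.round(a[1],1),round(a[2],1),onplane(k,m,a[0],60).round(1))
save(cv2.convertScaleAbs(i,alpha=1.5),'w2b.png')
E
```

```text
blk c [516.60893145 148.48585497  60.        ]
[373.76214636 201.56371541]
w1.npz [241.1 166.2] [92.1 14.3] 88.2 [527.  105.6  60. ]
w1.npz [275.5 161.5] [85. 15.] 90.0 [517.5 131.4  60. ]
w1.npz [312. 160.] [14. 84.] 0.0 [510.2 159.1  60. ]
w1.npz [346.1 160.5] [ 8.6 85.3] 2.5 [504.9 185.3  60. ]
w2.npz [318. 202.] [80. 14.] 90.0 [524.2 103.8  60. ]
w2.npz [353.5 200. ] [11. 80.] 0.0 [517.9 131.9  60. ]
w2.npz [388.3 197.5] [14.6 81.2] 0.9 [511.4 159.3  60. ]
w2.npz [422.9 194.5] [15.6 81.6] 2.0 [504.5 186.3  60. ]
```

View pics/w2b.png

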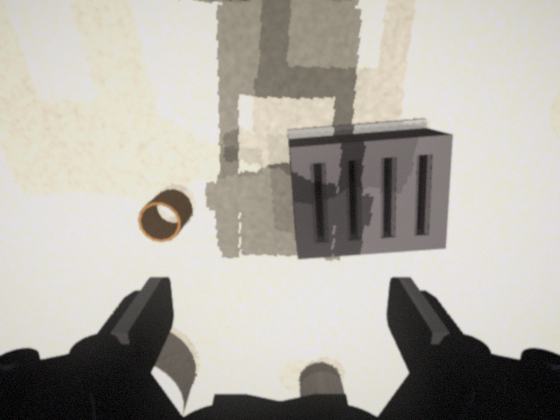

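The second view shows the slots at (318,202), (353,200), (388,197) and (423,194), and the core at (163,215). Measured across both views, the slot spacing comes to about 28 mm at z=60, as it should. Next, the stand.

>>> send_rows(moves=[[[0.004,-0.042,0,0,0,-0.036,1],[0.004,-0.042,0,0,0,-0.036,1],[0.004,-0.042,0,0,0,-0.036,1],[0.004,-0.042,0,0,0,-0.036,1],[0.004,-0.042,0,0,0,-0.036,1],[0.004,-0.042,0,0,0,-0.036,1],[0.004,-0.042,0,0,0,-0.036,1],[0.004,-0.042,0,0,0,-0.036,1],[0,0,0,0,0,0,1],[0,0,0,0,0,0,1]]])

```text
clock: 3.05
eef_pos: [552.5, -264.6, 223.9]
tcp_rot: [3.141, -0.0, 3.012]
contact_force: [0.0, 0.4, 0.3]
opening: 0.999
grasp_force: 0.0
```

```bash
python3 - <<'E'
from blk import *
k1,m1,a=slots('w1.npz',(222,108,150,105)); k2,m2,b=slots('w2.npz',(288,141,170,115))
for p,q in zip(a,b): x,e=tri([ray(k1,m1,p[0]),ray(k2,m2,q[0])]); print(x.round(1),np.round(e,1))
i,K,M=cam('wrist'); save(i,'w3.png'); np.savez('w3.npz',i=i,K=K,M=M); s=sense(); print(s['eef_pos'],s['tcp_rot'],s['qpos'])
save(cv2.convertScaleAbs(i,alpha=1.5),'w3b.png')
E
```

```text
[528.4 105.2  48.6] [1.1 1.1]
[517.1 131.3  62.8] [0.1 0.1]
[510.3 158.6  62.4] [0.5 0.5]
[504.  184.6  63.7] [0.3 0.3]
[ 552.28247001 -263.88359863  223.92597211] [ 3.14082099e+00 -5.76659538e-04  3.01286319e+00] [-4.48478861e-01  3.57041471e-01  1.68527293e+00  6.18562376e-04
  1.10006831e+00 -1.89082626e+00]
```

View pics/w3b.png

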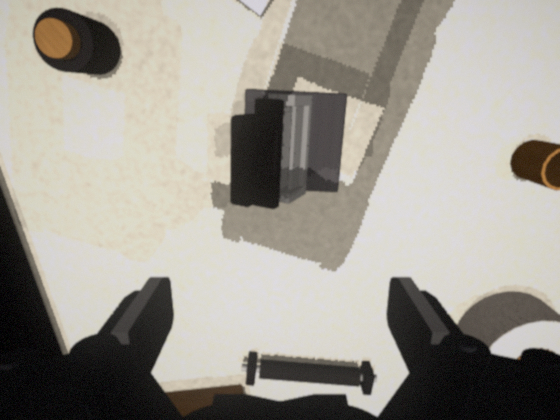

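The stand view shows the handle's grip end at column 232 (rows 115–203), the foot up to column 283 (rows 98–208), and the base's right edge from (346,94) to (338,191). The ribbon is at (75,40). I take a second view from 80 mm towards -y.

>>> send_rows(moves=[[[0,-0.04,-0.005,0,0,0,1],[0,-0.04,-0.005,0,0,0,1],[0,0,0,0,0,0,1],[0,0,0,0,0,0,1]]])

```text
clock: 3.5
eef_pos: [552.1, -343.8, 213.9]
tcp_rot: [3.141, -0.001, 3.012]
contact_force: [-0.8, 0.8, 1.3]
opening: 1.001
grasp_force: 0.0
```

```bash
python3 - <<'E'
from h import *
i,K,M=cam('wrist'); save(i,'w4.png'); np.savez('w4.npz',i=i,K=K,M=M); s=sense(); print(s['eef_pos'],s['tcp_rot'])
d=np.load('w3.npz')
def cr(i,x,y):
    c=cv2.resize(i[y:y+150,x:x+150],None,fx=2.6,fy=2.6,interpolation=cv2.INTER_CUBIC); return np.clip(c.astype(float)**.6*8,0,255).astype(np.uint8)
p=proj(K,M,onplane(d['K'],d['M'],(290,150),50)); x,y=int(p[0])-75,int(p[1])-75; print('crop origin w3 (215,75), w4',x,y,'scale 2.6')
print(np.percentile(d['i'][120:200,235:275].mean(2),[5,50,95]))
save(np.hstack([cr(d['i'],215,75),cr(i,x,y)]),'c2.png')
E
```

```text
[ 552.1460485  -343.36521046  214.1382973 ] [ 3.14066437e+00 -6.05037266e-04  3.01307901e+00]
crop origin w3 (215,75), w4 317 64 scale 2.6
[14.         19.66666667 26.66666667]
```

View pics/c2.png

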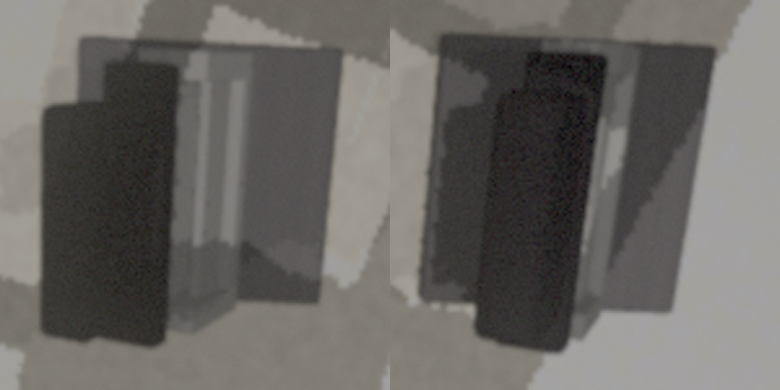

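The crops show the grip end's left edge at (43,106)–(42,332) in the left one and (498,92)–(476,332) in the right. The foot's right corner is at (178,64) and (606,55), and the base corners are clear in both. I triangulate these.

```bash
python3 - <<'E'
from h import *
a=np.load('w3.npz'); b=np.load('w4.npz'); X={}
for n,p,q in [('A',(43,106),(108,92)),('B',(42,335),(86,335)),('C',(178,64),(216,55)),('TL',(80,38),(50,35)),('TR',(342,48),(324,46)),('BR',(320,303),(282,311))]:
    p=np.array(p)/2.6+[215,75]-.5+.5/2.6; q=np.array(q)/2.6+[317,64]-.5+.5/2.6
    x,e=tri([ray(a['K'],a['M'],p),ray(b['K'],b['M'],q)]); X[n]=x; print(n,x.round(1),np.round(e,1), onplane(a['K'],a['M'],p,10).round(1),onplane(b['K'],b['M'],q,10).round(1))
print('AB',np.linalg.norm(X['A']-X['B']),'TL-TR',np.linalg.norm(X['TL']-X['TR']),np.linalg.norm(X['BR']-X['TR']))
P=lambda p:onplane(a['K'],a['M'],np.array(p)/2.6+[215,75]-.3,10)
tl,tr,br=P((80,38)),P((342,48)),P((320,303))
print(np.linalg.norm(tr-tl),np.linalg.norm(br-tr),'centre',(tl+br)/2)
xs=(tr-tl); ys=(tr-br); y1=np.arctan2(xs[1],xs[0]); 
yx=np.arctan2(-(br-tr)[0]*0+ (tr-br)[1],(tr-br)[0])  # edge TR-BR
AB=X['B']-X['A']
print('yaw from TL-TR',y1,'edge TR-BR angle',np.arctan2((br-tr)[1],(br-tr)[0])+np.pi/2,'AB',np.arctan2(AB[1],AB[0])+np.pi/2)
E
```

```text
A [ 487.2 -287.1  104.7] [0.2 0.2] [ 491.9 -299.9   10. ] [ 491.5 -268.4   10. ]
B [ 544.4 -296.8  107.4] [0.3 0.3] [ 572.4 -314.    10. ] [ 572.8 -281.4   10. ]
C [ 482.7 -252.8   74.7] [0.1 0.1] [ 484.2 -252.5   10. ] [ 484.5 -233.    10. ]
TL [ 471.5 -284.6    2.1] [0.1 0.1] [ 471.7 -283.9   10. ] [ 471.6 -285.7   10. ]
TR [ 486.3 -196.5    5.3] [0. 0.] [ 486.2 -197.3   10. ] [ 486.2 -198.4   10. ]
BR [ 574.2 -211.4    6.4] [0.3 0.3] [ 573.4 -211.8   10. ] [ 572.9 -212.7   10. ]
AB 58.04401444965902 TL-TR 89.36568513913396 89.10676328953369
87.79391714431249 88.45942032289928 centre [ 522.57931988 -247.85586746   10.        ]
yaw from TL-TR 1.405180532877216 edge TR-BR angle 1.4059260897976245 AB 1.4031377316599865
```

The base edges measure 88–89 mm (90 given) with its yaw at 1.405, and the grip edge measures 58 mm (60 given). The shoulder is about 19 mm towards -x from the base centre at z≈70–72, consistent from corners A and C. The grasp TCP comes to about (517,-280,100), and I pre-grasp 70 mm back along the leaning axis.

>>> send_rows(moves=[[[-0.01,0.0085,-0.0127,0.1075,-0.018,-0.0095,1],[-0.01,0.0085,-0.0127,0.1075,-0.018,-0.0095,1],[-0.01,0.0085,-0.0127,0.1075,-0.018,-0.0095,1],[-0.01,0.0085,-0.0127,0.1075,-0.018,-0.0095,1],[0,0,0,0,0,0,1],[0,0,0,0,0,0,1]]])

```text
clock: 4.15
eef_pos: [512.2, -310.6, 163.6]
tcp_rot: [2.708, 0.006, 2.972]
contact_force: [0.4, 0.9, -0.9]
opening: 0.998
grasp_force: 0.0
```

```bash
python3 - <<'E'
from h import *
i,K,M=cam('wrist'); save(i,'w5.png'); np.savez('w5.npz',i=i,K=K,M=M); s=sense(); print(s['eef_pos'],R.from_euler('xyz',s['tcp_rot']).as_matrix().round(3).tolist(),s['qpos'])
u=np.array([.165,.986,0]);v=np.array([-.986,.165,0]);z=np.array([0,0,1.]);th=np.radians(25)
sx=u*np.cos(th)+z*np.sin(th); sz=-u*np.sin(th)+z*np.cos(th); o=np.array([522.6,-247.9,0])-19.4*u+71*z
W=lambda x,y,zz:o+x*sx+y*v+zz*sz
for c in [(-8,30,45),(8,30,45),(-8,-30,45),(8,-30,45),(-10,40,10),(10,40,10)]: print(c,proj(K,M,W(*c)).round(1))
g=i.mean(2); m=(g<32).astype(np.uint8)
for y in range(60,260,15):
    xs=np.where(m[y,150:400])[0]; print(y,xs.min()+150 if len(xs) else None,xs.max()+150 if len(xs) else None,len(xs))
save(cv2.convertScaleAbs(i,alpha=2),'w5b.png')
E
```

```text
[ 512.83700283 -310.74343749  164.27993943] [[-0.986, 0.149, 0.077], [0.168, 0.895, 0.412], [-0.008, 0.419, -0.908]] [-0.74205306  0.52367167  1.64354897  0.38646164  1.23819628 -2.32216613]
(-8, 30, 45) [265.7 186.8]
(8, 30, 45) [297.3 186.8]
(-8, -30, 45) [266.9 291.2]
(8, -30, 45) [295.7 291.3]
(-10, 40, 10) [264.5 155. ]
(10, 40, 10) [298.5 155.1]
60 None None 0
75 None None 0
90 None None 0
105 None None 0
120 None None 0
135 None None 0
150 237 260 7
165 230 294 53
180 222 296 74
195 224 295 72
210 217 295 71
225 241 294 46
240 266 293 27
255 274 281 3
```

View pics/w5b.png

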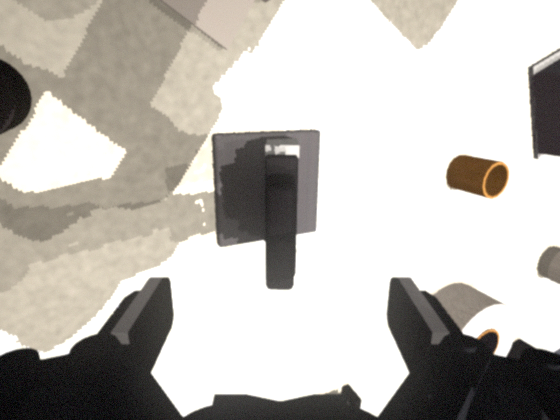

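The handle lies between the fingers: foot top edge at row 155 (columns 265–297), grip end at row 289, and the finger midline at column 280. This matches the predicted corners within about 2 px. I go in and grip.

>>> send_rows(moves=[[[0.001,0.006,-0.0128,0,0,0,1],[0.001,0.006,-0.0128,0,0,0,1],[0.001,0.006,-0.0128,0,0,0,1],[0.001,0.006,-0.0128,0,0,0,1],[0.001,0.006,-0.0128,0,0,0,1],[0,0,0,0,0,0,1],[0,0,0,0,0,0,1]]])

```text
clock: 4.9
eef_pos: [516.8, -281.1, 99.1]
tcp_rot: [2.705, 0.006, 2.972]
contact_force: [-0.3, -0.1, -0.9]
opening: 1.003
grasp_force: 0.0
```

>>> send_rows(moves=[[[0,0,0,0,0,0,-1],[0,0,0,0,0,0,-1],[0,0,0,0,0,0,-1],[0,0,0,0,0,0,-1],[0,0,0,0,0,0,-1],[0,0,0,0,0,0,-1],[0,0,0,0,0,0,-1],[0,0,0,0,0,0,-1]]], grip_force=70)

```text
clock: 5.7
eef_pos: [517.1, -281.2, 100.1]
tcp_rot: [2.705, 0.007, 2.971]
contact_force: [-0.5, 0.8, 5.6]
opening: 0.17
grasp_force: 68.7
```

>>> send_rows(moves=[[[-0.0007,-0.0042,0.0091,0,0,0,-1],[-0.0007,-0.0042,0.0091,0,0,0,-1],[-0.0007,-0.0042,0.0091,0,0,0,-1],[-0.0007,-0.0042,0.0091,0,0,0,-1],[-0.0007,-0.0042,0.0091,0,0,0,-1],[-0.0007,-0.0042,0.0091,0,0,0,-1],[-0.0007,-0.0042,0.0091,0,0,0,-1],[-0.0007,-0.0042,0.0091,0,0,0,-1],[0,0,0,0,0,0,-1]]])

```text
clock: 6.6
eef_pos: [511.8, -316.0, 173.8]
tcp_rot: [2.707, 0.009, 2.971]
contact_force: [-0.6, 0.3, -0.2]
opening: 0.171
grasp_force: 68.5
```

>>> send_rows(moves=[[[0,0.01,0.007,-0.1075,0.018,0,-1],[0,0.01,0.007,-0.1075,0.018,0,-1],[0,0.01,0.007,-0.1075,0.018,0,-1],[0,0.01,0.007,-0.1075,0.018,0,-1],[0,0.038,0,0,0,0.04,-1],[0,0.038,0,0,0,0.04,-1],[0,0.038,0,0,0,0.04,-1],[0,0.038,0,0,0,0.04,-1],[0,0.038,0,0,0,0.04,-1],[0,0.038,0,0,0,0.04,-1]]])

```text
clock: 7.6
eef_pos: [510.8, -45.2, 200.1]
tcp_rot: [3.141, 0.008, -3.067]
contact_force: [0.7, -0.5, -1.6]
opening: 0.178
grasp_force: 68.6
```

>>> send_rows(moves=[[[0.0035,0.038,0,0,0,0.04,-1],[0.0035,0.038,0,0,0,0.04,-1],[0.0035,0.038,0,0,0,0.04,-1],[0.0035,0.038,0,0,0,0.04,-1],[0,0,0,0,0,0,-1],[0,0,0,0,0,0,-1]]])

```text
clock: 8.2
eef_pos: [524.8, 105.8, 199.9]
tcp_rot: [-3.141, 0.007, -2.906]
contact_force: [0.4, -1.1, -0.7]
opening: 0.175
grasp_force: 68.8
```

```bash
cat > st.py <<'E'
from h import *
def st(yaw=3.376):
    s=sense(); r=R.from_euler('xyz',s['tcp_rot']); t=R.from_euler('xyz',[np.pi,0,yaw])
    print('pos',s['eef_pos'].round(1),'rotvec to target',(t*r.inv()).as_rotvec().round(3),'F',np.round(s['contact_force'],1),'T',np.round(s['wrist_torque'],2),'clk',s['clock'],s['opening'])
E
python3 - <<'E'
from st import *
st()
i,K,M=cam('wrist'); save(i,'w6.png'); np.savez('w6.npz',i=i,K=K,M=M)
c=i[40:340,130:430]; c=np.clip(cv2.resize(c,None,fx=2,fy=2,interpolation=cv2.INTER_CUBIC).astype(float)**.7*5,0,255).astype(np.uint8); save(c,'w6b.png')
s=sense()
for x,y in[(525,104.5),(517.5,131.6),(510.5,159),(504.3,185.8)]: print(proj(K,M,(x,y,60)).round(1))
E
```

```text
pos [524.8 105.8 199.9] rotvec to target [-0.001  0.007 -0.001] F [ 0.4 -1.1 -0.7] T [0.01 0.01 0.01] clk 8.2 0.17544333889008543
[278.2 197.4]
[316.1 196.2]
[354.3 195.7]
[391.5 196. ]
```

View pics/w6b.png

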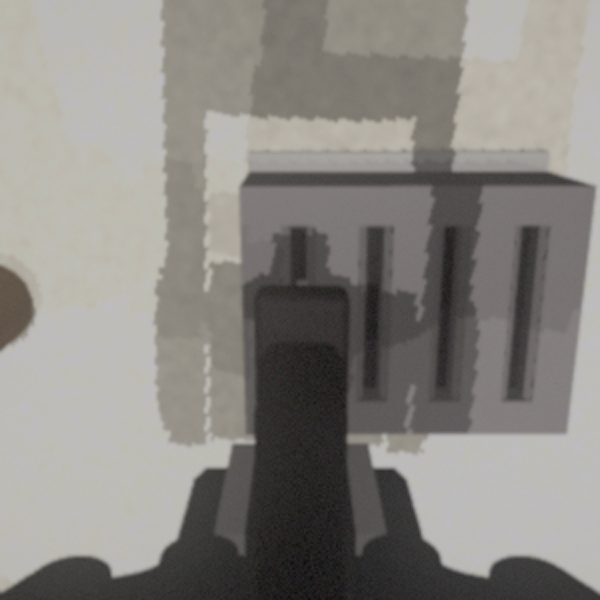

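The view shows the scraper hanging upright in the fingers (handle columns 255–347, centre 301). The first slot is just ahead of it at (299,235), so they line up within about 1 mm. I lower in small steps and feel for the plate, which should meet the tip at a TCP height of about 125.

>>> send_rows(moves=[[[0,0,-0.012,0,0.007,0,-1],[0,0,-0.012,0,0,0,-1],[0,0,-0.012,0,0,0,-1],[0,0,-0.012,0,0,0,-1],[0,0,-0.01,0,0,0,-1],[0,0,-0.002,0,0,0,-1],[0,0,-0.002,0,0,0,-1],[0,0,0,0,0,0,-1]]])

```text
clock: 9.05
eef_pos: [525.4, 105.2, 138.3]
tcp_rot: [3.14, 0.002, -2.908]
contact_force: [-0.2, 0.7, -1.4]
opening: 0.172
grasp_force: 68.8
```

>>> send_rows(moves=[[[0,0,-0.002,0,0,0,-1],[0,0,-0.002,0,0,0,-1],[0,0,0,0,0,0,-1]]])

```text
clock: 9.35
eef_pos: [525.3, 105.2, 134.3]
tcp_rot: [3.14, 0.001, -2.908]
contact_force: [-0.5, -0.3, -1.8]
opening: 0.173
grasp_force: 68.8
```

>>> send_rows(moves=[[[0,0,-0.002,0,0,0,-1],[0,0,-0.002,0,0,0,-1],[0,0,0,0,0,0,-1]]])

```text
clock: 9.65
eef_pos: [525.1, 105.1, 130.0]
tcp_rot: [3.14, 0.001, -2.908]
contact_force: [0.0, 0.9, -1.1]
opening: 0.171
grasp_force: 68.8
```

>>> send_rows(moves=[[[0,0,-0.001,0,0,0,-1],[0,0,-0.001,0,0,0,-1],[0,0,0,0,0,0,-1]]])

```text
clock: 9.95
eef_pos: [525.2, 105.1, 128.1]
tcp_rot: [3.14, 0.001, -2.908]
contact_force: [-0.4, 0.8, -2.0]
opening: 0.172
grasp_force: 68.8
```

>>> send_rows(moves=[[[0,0,-0.001,0,0,0,-1],[0,0,-0.001,0,0,0,-1],[0,0,0,0,0,0,-1]]])

```text
clock: 10.25
eef_pos: [525.2, 105.1, 126.1]
tcp_rot: [3.14, 0.001, -2.908]
contact_force: [-0.1, -0.2, -0.2]
opening: 0.175
grasp_force: 68.8
```

>>> send_rows(moves=[[[0,0,-0.001,0,0,0,-1],[0,0,-0.001,0,0,0,-1],[0,0,0,0,0,0,-1]]])

```text
clock: 10.55
eef_pos: [525.5, 105.2, 125.5]
tcp_rot: [3.14, 0.002, -2.908]
contact_force: [-4.1, -0.9, 13.9]
opening: 0.176
grasp_force: 71.2
```

>>> send_rows(moves=[[[0,0,-0.001,0,0,0,-1],[0,0,-0.001,0,0,0,-1],[0,0,0,0,0,0,-1]]])

```text
clock: 10.85
eef_pos: [525.7, 105.3, 125.3]
tcp_rot: [3.14, 0.002, -2.908]
contact_force: [-12.1, -2.5, 35.3]
opening: 0.177
grasp_force: 74.4
```

The blade met a firm plate at 125.5, exactly the expected depth (60 − 12 + 77 = 125), and the force climbed to 35 N. Slot at y≈104 is taken, so I lift and step to the next.

>>> send_rows(moves=[[[0,0,0.012,0,0,0,-1],[0,0,0.012,0,0,0,-1],[0,0,0,0,0,0,-1],[-0.0034,0.0135,0,0,0,0,-1],[-0.0034,0.0135,0,0,0,0,-1],[0,0,0,0,0,0,-1]]])

```text
clock: 11.45
eef_pos: [517.6, 134.0, 145.7]
tcp_rot: [3.14, 0.0, -2.907]
contact_force: [0.2, -0.5, -0.6]
opening: 0.175
grasp_force: 68.8
```

>>> send_rows(moves=[[[0,0,-0.004,0,0,0,-1],[0,0,-0.004,0,0,0,-1],[0,0,-0.003,0,0,0,-1],[0,0,-0.003,0,0,0,-1],[0,0,0,0,0,0,-1]]])

```text
clock: 11.95
eef_pos: [518.2, 131.9, 131.7]
tcp_rot: [3.14, 0.0, -2.909]
contact_force: [0.4, 0.7, -1.6]
opening: 0.176
grasp_force: 68.8
```

>>> send_rows(moves=[[[0,0,-0.002,0,0,0,-1],[0,0,-0.002,0,0,0,-1],[0,0,0,0,0,0,-1]]])

```text
clock: 12.25
eef_pos: [518.4, 132.1, 128.1]
tcp_rot: [3.14, 0.001, -2.908]
contact_force: [0.0, -0.4, -1.0]
opening: 0.173
grasp_force: 68.8
```

>>> send_rows(moves=[[[0,0,-0.002,0,0,0,-1],[0,0,-0.001,0,0,0,-1],[0,0,0,0,0,0,-1],[0,0,0,0,0,0,-1]]])

```text
clock: 12.65
eef_pos: [518.5, 132.2, 125.3]
tcp_rot: [3.14, 0.001, -2.908]
contact_force: [-0.2, 0.4, 0.2]
opening: 0.17
grasp_force: 69.2
```

>>> send_rows(moves=[[[0,0,-0.001,0,0,0,-1],[0,0,0,0,0,0,-1],[0,0,0,0,0,0,-1]]])

```text
clock: 12.95
eef_pos: [518.6, 132.2, 124.5]
tcp_rot: [3.14, 0.002, -2.908]
contact_force: [-1.6, -0.2, 3.9]
opening: 0.178
grasp_force: 69.5
```

>>> send_rows(moves=[[[0,0,-0.001,0,0,0,-1],[0,0,-0.001,0,0,0,-1],[0,0,0,0,0,0,-1],[0,0,0,0,0,0,-1]]])

```text
clock: 13.35
eef_pos: [518.6, 132.1, 122.2]
tcp_rot: [3.14, 0.001, -2.908]
contact_force: [0.4, -0.2, 3.5]
opening: 0.179
grasp_force: 69.4
```

The plate is giving way at only about 3.5 N: the TCP went from 125 to 122.2. I keep pushing straight down.

>>> send_rows(moves=[[[0,0,-0.002,0,0,0,-1],[0,0,-0.002,0,0,0,-1],[0,0,-0.002,0,0,0,-1],[0,0,0,0,0,0,-1]]])

```text
clock: 13.75
eef_pos: [518.5, 132.1, 115.9]
tcp_rot: [3.14, 0.001, -2.908]
contact_force: [0.6, 0.6, -0.1]
opening: 0.173
grasp_force: 69.2
```

>>> send_rows(moves=[[[0,0,-0.003,0,0,0,-1],[0,0,-0.003,0,0,0,-1],[0,0,-0.003,0,0,0,-1],[0,0,-0.003,0,0,0,-1],[0,0,0,0,0,0,-1]]])

```text
clock: 14.25
eef_pos: [518.4, 132.1, 103.8]
tcp_rot: [3.14, 0.001, -2.908]
contact_force: [0.4, -0.0, -1.0]
opening: 0.175
grasp_force: 69.1
```

>>> send_rows(moves=[[[0,0,-0.003,0,0,0,-1],[0,0,-0.003,0,0,0,-1],[0,0,-0.002,0,0,0,-1],[0,0,-0.001,0,0,0,-1],[0,0,0,0,0,0,-1]]])

```text
clock: 14.75
eef_pos: [518.4, 132.1, 95.0]
tcp_rot: [3.14, 0.001, -2.908]
contact_force: [0.1, -0.4, 0.9]
opening: 0.172
grasp_force: 69.3
```

>>> send_rows(moves=[[[0,0,-0.001,0,0,0,-1],[0,0,-0.001,0,0,0,-1],[0,0,0,0,0,0,-1]]])

```text
clock: 15.05
eef_pos: [518.4, 132.1, 93.2]
tcp_rot: [3.14, 0.001, -2.908]
contact_force: [-0.9, -1.1, 2.5]
opening: 0.177
grasp_force: 69.4
```

>>> send_rows(moves=[[[0,0,-0.001,0,0,0,-1],[0,0,-0.001,0,0,0,-1],[0,0,0,0,0,0,-1]]])

```text
clock: 15.35
eef_pos: [518.4, 132.2, 92.5]
tcp_rot: [3.14, 0.001, -2.908]
contact_force: [-7.0, -1.6, 21.5]
opening: 0.174
grasp_force: 72.2
```

The handle is seated: contact at 92.5 is 33 mm below the plate contact, just what 45 − 12 mm calls for. I relax the push, open and retreat.

>>> send_rows(moves=[[[0,0,0.0015,0,0,0,-1],[0,0,0,0,0,0,0.3],[0,0,0,0,0,0,0.3],[0,0,0,0,0,0,0.3],[0,0,0,0,0,0,0.3],[0,0,0,0,0,0,0.3]]])

```text
clock: 15.95
eef_pos: [518.5, 132.1, 92.6]
tcp_rot: [3.14, 0.001, -2.908]
contact_force: [0.5, 0.3, -0.2]
opening: 0.653
grasp_force: 0.0
```

>>> send_rows(moves=[[[0,0,0.01,0,0,0,0.3],[0,0,0.02,0,0,0,0.3],[0,0,0.03,0,0,0,0.3],[0,0,0.03,0,0,0,0.3],[0.015,0,0.03,0,0,0,0.3],[0.015,0,0,0,0,0,0.3],[0,0,0,0,0,0,0.3]]])

```text
clock: 16.65
eef_pos: [550.6, 132.3, 214.7]
tcp_rot: [3.14, 0.005, -2.909]
contact_force: [0.1, 0.5, -0.4]
opening: 0.649
grasp_force: 0.0
```

```bash
python3 - <<'E'
from st import *
st()
i,K,M=cam('wrist'); t,Kt,Mt=cam('side')
def f(c,k): return np.clip(cv2.resize(c,None,fx=k,fy=k,interpolation=cv2.INTER_CUBIC).astype(float)**.7*5.5,0,255).astype(np.uint8)
a=f(i[60:300,160:400],1.6); b=f(t[160:240,205:285],4.8); save(np.hstack([a,b]),'end.png')
E
```

```text
pos [550.6 132.3 214.7] rotvec to target [-0.003  0.005  0.001] F [ 0.1  0.5 -0.4] T [ 0.01  0.   -0.02] clk 16.65 0.6485191825187082
```

View pics/end.png

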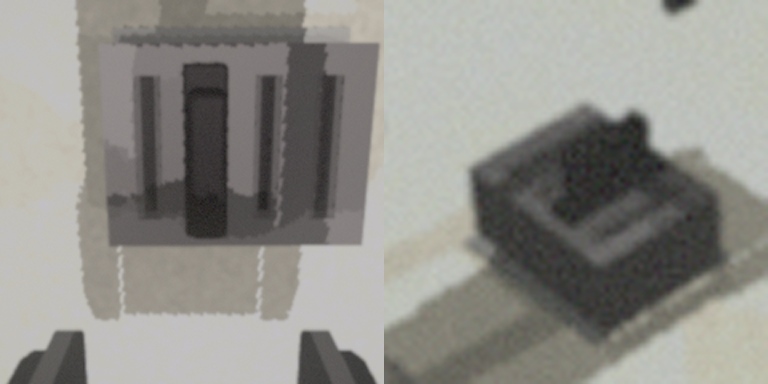

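The scraper stands upright over the second slot (left panel, columns 183–227, rows 63–237). It is parallel to the slots and flat on the block, and the gripper is clear.

```bash
python3 -c "from rig import sign_off; print(sign_off())"
```

```text
the job is handed in; nothing more can be done
None
```

The scraper is seated upright in the slot whose dust plate gave way (second from the world -y end), handle resting on the block and gripper clear. I handed the job in at about 17 s; no verdict was shown.

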